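# Square a bar up in the portioning board

### The job

Push the uncut white bar across the wooden board until its long side lies flush along the aluminium fence and its left end is up against the red stop, ready for cutting, and then leave it lying there. Only push it with the fingers, keeping it flat on the board: do not grip it or lift it. Leave the cut pieces and everything else standing round about where they are.

Things in the scene. Friction and masses are not known exactly. Their poses are not given: they have to be found in the camera images.
- bar: the uncut bar to be pushed: a white, bean-marked rectangular bar, 48 (x) x 152 (y) x 34 (z) mm, about 0.24 kg, loose and lying flat on the board, askew; slides with ordinary friction, does not roll. Origin at the centre of its underside, y along its length, z up
- board: fixed wooden board, 280 (x) x 400 (y) x 18 (z) mm, origin at the centre of its underside; x points away from the robot, y left along the fence, z up. An aluminium fence, 16 mm thick and 26 mm high above the board, runs along its whole length near the far edge; its near face, where the bar goes, is the plane x = +100 mm of the board. Screws and marks are only for looks
- stop: red end stop with black thumbscrew, fixed over the fence left of the bar; its place along the fence varies. Axes as the board's. Origin at the board's top, in the corner of the stop's right face (plane y = 0, towards the bar) and the fence's near face. The right face reaches 60 mm from the fence towards the robot, 28 mm high; the stop is 24 mm thick, 37 mm high over the fence, 51 mm with thumbscrew
- cut_piece_1: a cut portion: two white bean-marked slices lying side by side, 34 x 38 x 30 mm, on the near left part of the board; origin under its centre; leave alone
- cut_piece_2: a cut portion: two white bean-marked slices lying side by side, 34 x 38 x 30 mm, on the near left part of the board; origin under its centre; leave alone
- cup_left: a fluted yellow and green paper cup with a sweet in it, 75 mm across, 33 mm high, standing on the counter to the left of the board; origin under its centre; leave alone
- cup_right: a fluted yellow and green paper cup with a sweet in it, 75 mm across, 33 mm high, standing on the counter to the right of the board; origin under its centre; leave alone
- flour_shaker: steel flour shaker, 61 mm across, 84 mm high, standing to the left of the board; origin under its centre; leave alone
- tape: roll of cream-coloured tape lying flat on the counter to the right of the board, 104 mm across, 25 mm high; origin under its centre; leave alone

How it is judged:
By the outcome, as a careful person would: the job done as asked, in the order asked, and still so for the second after the job is handed in, with the robot touching nothing.
It also fails if it takes over 42 s, if anything falls off the work surface, if the arm or the gripper's body presses on something with over 40 N, if the wrist force passes 120 N, or if a joint passes its speed limit or range.

### The arm

A 6-joint arm with a two-finger parallel gripper is mounted at the origin on a cart in front of the work surface, level with it; the furniture and walls round the work are solid. World frame = base frame: x ahead of the robot, y to its left, z up, the work surface at z = 0. Lengths are in mm, angles in rad, forces in N, time in s.
With the tool pointing down it reaches from about 400 to 925 mm from the base axis. Payload 12.5 kg.
Tool frame: the origin (TCP) lies midway between the tips of the shut fingers; the grasp point (between the pads) lies 19 mm behind it; z points along the fingers, y is the line along which they close (so a half turn about z gives the same grasp; the last joint's range is limited). The gripper opens to 95 mm and grips with 3 to 60 N. Pads are 20 mm wide; open, the fingers measure 119 mm over their backs; the gripper's body (75 mm by 180 mm) begins 59 mm behind the grasp point.
Start: joints at [-1.278, 0.491, 1.559, -0, 1.092, -0.106], TCP at [242.719, -575.964, 214.661] pointing down, gripper open.
Joint ranges: [-3.1, 3.1], [-0.84, 2.19], [0.05, 2.79], [-1.13, 4.28], [0.06, 2.93], [-2.69, 2.69]. Speed limits (rad/s): [2.22, 2.22, 2.79, 3.14, 3.14, 3.14].

### API

Orientations are given as [roll, pitch, yaw] about the fixed x, y, z axes, in that order (R = Rz(yaw) Ry(pitch) Rx(roll)).
In Python, from cell import readout, eyes, env gives the robot as it stands.
- The arm moves only by the tool move_arm, never from a script. Its argument "plan" is a list of rows, each a list of 3 entries, a list of its own where there are three numbers: the turn, a rotation vector about the tool's x, y, z in degrees, then the shift along the tool's x, y, z in m, then the gripper command: -1 is shut, 1 is fully open, values between are in proportion. In form: [[[ax, ay, az], [x, y, z], jaw], ...]. A call has 1 to 5 rows; each row is the pose to reach, as a shift and turn from the pose commanded when the call began, along the tool's axes at that moment; what a row does not reach only later rows make up. A row lasts 1/8 s, in which the tool goes at most 62.5 mm and 10.7 degrees, less where a joint would pass 70% of its speed; a pose out of reach is approached as far as the arm can. A call with a gripper value outside its range is refused whole. The fingers move at their own pace and stop on an object; the grip force is fixed at half the most. Time passes only in rows, so rows that repeat a pose let the fingers close. It gives the time, the measured TCP pose, the force, the opening and the grip force at its end, in the units of the state.
- readout.state(): the state, without advancing time (a new reading comes with each control period).
- eyes.read_camera(name): name is "scene" or "top" or "wrist"; returns a dict with "img" (420x560x3 uint8, red, green, blue), "K" (3x3 intrinsics, pixels), "extrinsics" (4x4, takes a point from camera to world coordinates). Camera axes: x right, y up, looking along -z (the intrinsics and any distortion apply to the point x, -y, -z); pixel columns grow to the right and rows downward; lengths in mm; the calibration is good to about 2 mm. A picture is of the moment at which its call begins. There is no depth.
- env.job_done(): hands the job in; it is judged then, once.
Trained networks look in a picture, given as the dict that the camera call returned (one of the last four; its "shot" number tells which), for a name from the list of things; names that differ only in an ending like _2 or _b are one class to them, and where a whole thing is asked for, a point or a joint stands for the part that bears it (a point fixed in the world has none). Each returns a list of dicts, best first, with "score" (0 to 1); they miss things now and then, are a little off and sometimes report something else, mostly with a low value. They report only what shows in the picture. A call takes as long as a camera call.
- eyes.cut_out(picture, name): "mask" (420x560 bool, what is visible of it) and "uv" ([column, row] in pixels, amid what is visible of it).
The state is a dict: "t": time; "joints": joint angles; "qvel": joint speeds; "tau": joint torques, N m; "eef_pos": TCP position; "tcp_rot": TCP orientation; "ft_force": force on the tool from outside, world axes, zero at the start; "moment": the same for the moment, N m; "opening": opening from 0.0 (shut) to 1.0 (fully open); "grip_force": force on a finger pad.
Only numpy, scipy, OpenCV 4.12 (cv2) and the standard library are available. Lean on these libraries where they do the work, as an engineer would, in place of code of your own. Each camera call takes 0.05 s, during which the arm holds its last target. There are 200 camera calls.

## Working session

There is one attempt and no reset: what is moved stays moved. The work goes in short steps, Python scripts to look and compute and a tool call to move; the robot and the scene stay as the last step left them, time stands still between calls to the robot, and variables do not carry over. Pictures are saved under pics/ and viewed, at most 10 in all, crops included, and the job is handed in when it is done.

Besides the shell and the picture viewer there is one more tool, called after "Request:" in YAML: its name, and indented under it one key for each argument. move_arm: Moves the arm, as the interface text tells. Its arguments: {"type":"object","properties":{"plan":{"type":"array","items":{"type":"array"}}},"required":["plan"]}

```bash
mkdir -p pics; cat > h.py <<'E'
import numpy as np, cv2
from cell import readout, eyes, env
def ray(p,uv):
    K=np.array(p["K"]);E=np.array(p["extrinsics"])
    d=np.linalg.inv(K)@np.array([uv[0],uv[1],1.]); d=E[:3,:3]@np.array([d[0],-d[1],-d[2]])
    return E[:3,3],d
def at(p,uv,z):
    o,d=ray(p,uv); return o+d*(z-o[2])/d[2]
def proj(p,X):
    K=np.array(p["K"]);E=np.array(p["extrinsics"])
    c=E[:3,:3].T@(np.array(X)-E[:3,3]); q=K@np.array([c[0],-c[1],-c[2]]); return q[:2]/q[2]
def save(p,n): cv2.imwrite("pics/"+n+".png",cv2.cvtColor(p["img"],cv2.COLOR_RGB2BGR))
E
python3 - <<'E'
from h import *
s=readout.state();print({k:np.round(s[k],3) for k in s})
for c in("top","scene"):
    p=eyes.read_camera(c);save(p,c+"0");print(c,[k for k in p],np.round(p["K"],1),np.round(p["extrinsics"],3))
    for n in("bar","stop","board","cut_piece_1","cup_left"):
        for r in eyes.cut_out(p,n)[:2]:
            m=r["mask"].astype(np.uint8);rc=cv2.minAreaRect(cv2.findNonZero(m))
            print(n,round(r["score"],2),np.round(r["uv"]),m.sum(),np.round(cv2.boxPoints(rc)).tolist(),np.round([at(p,q,52 if n!='board' else 18)[:2] for q in cv2.boxPoints(rc)]).tolist())
E
```

```text
{'t': np.float64(0.0), 'joints': array([-1.278,  0.492,  1.559,  0.   ,  1.092, -0.106]), 'qvel': array([-0.001,  0.   , -0.   , -0.001,  0.001,  0.   ]), 'tau': array([ 1.0000e-03, -6.1264e+01, -2.5818e+01,  6.9000e-02,  4.8000e-02,
       -0.0000e+00]), 'eef_pos': array([ 242.636, -575.72 ,  214.051]), 'tcp_rot': array([-3.14 , -0.   ,  0.399]), 'ft_force': array([0.268, 0.325, 0.242]), 'moment': array([-0.022, -0.052, -0.041]), 'grip_force': np.float64(0.0), 'opening': np.float64(1.0)}
top ['img', 'K', 'extrinsics', 'shot'] [[495.3   0.  280.8]
 [  0.  495.3 206.3]
 [  0.    0.    1. ]] [[ 1.500000e-02  9.930000e-01 -1.150000e-01  3.755500e+02]
 [-1.000000e+00  1.400000e-02 -1.500000e-02 -1.626100e+01]
 [-1.300000e-02  1.150000e-01  9.930000e-01  1.300616e+03]
 [ 0.000000e+00  0.000000e+00  0.000000e+00  1.000000e+00]]
bar 0.93 [320. 214.] 1070 [[288.0, 218.0], [342.0, 196.0], [350.0, 213.0], [295.0, 236.0]] [[489.0, -15.0], [550.0, -153.0], [505.0, -172.0], [445.0, -35.0]]
stop 0.46 [230. 244.] 157 [[223.0, 253.0], [223.0, 241.0], [238.0, 241.0], [238.0, 253.0]] [[400.0, 146.0], 
[... 1417 characters left out ...]
664.0, 91.0], [671.0, 60.0], [530.0, 78.0], [526.0, 106.0]]
board 0.82 [256. 219.] 6229 [[202.0, 197.0], [319.0, 170.0], [338.0, 251.0], [221.0, 279.0]] [[681.0, 170.0], [662.0, -196.0], [342.0, -66.0], [380.0, 217.0]]
cut_piece_1 0.86 [253. 250.] 279 [[242.0, 242.0], [260.0, 242.0], [260.0, 260.0], [242.0, 260.0]] [[435.0, 143.0], [418.0, 105.0], [365.0, 127.0], [382.0, 163.0]]
cut_piece_1 0.52 [281. 241.] 269 [[270.0, 232.0], [287.0, 232.0], [287.0, 249.0], [270.0, 249.0]] [[439.0, 70.0], [422.0, 32.0], [371.0, 57.0], [387.0, 93.0]]
cup_left 0.56 [145. 230.] 214 [[131.0, 233.0], [157.0, 219.0], [163.0, 229.0], [137.0, 243.0]] [[575.0, 371.0], [600.0, 305.0], [556.0, 301.0], [533.0, 365.0]]
```

View pics/top0.png

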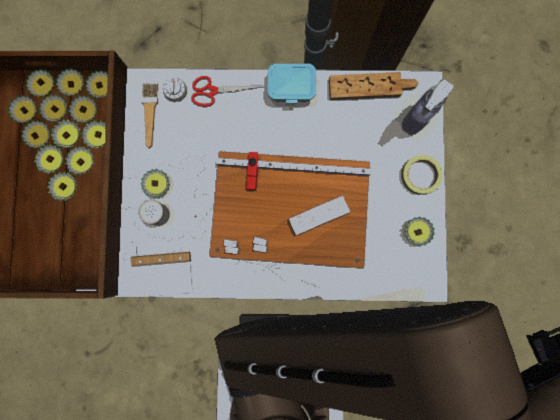

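View pics/scene0.png

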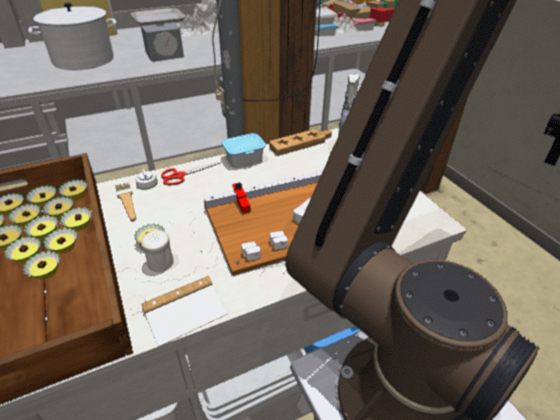

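The top view shows the board at about (211–370, 152–267) with the fence along its upper edge. The red stop is at (252, 152–190) and the bar runs from (290, 228) to (348, 205), askew. I'll take a zoomed crop for exact edges.

```bash
cat > m.py <<'E'
from h import *
def bar(p,zt=52):
    r=eyes.cut_out(p,"bar")
    r=max(r,key=lambda r:r["mask"].sum())
    return r["mask"]
E
python3 - <<'E'
from h import *
p=eyes.read_camera("top")
im=p["img"];cv2.imwrite("pics/c1.png",cv2.cvtColor(cv2.resize(im[145:275,203:380],None,fx=4.5,fy=4.5,interpolation=cv2.INTER_CUBIC),cv2.COLOR_RGB2BGR))
hsv=cv2.cvtColor(im,cv2.COLOR_RGB2HSV).astype(int);H,S,V=hsv[...,0],hsv[...,1],hsv[...,2]
roi=np.zeros(H.shape,bool);roi[145:275,203:380]=1
red=((H<5)|(H>174))&(S>170)&(V>90)&roi
wood=(H>=4)&(H<20)&(S>100)&roi
white=(S<60)&(V>140)&roi
for n,m,z in(("red",red,46),("wood",wood,18),("white",white,52)):
    k,l,st,_=cv2.connectedComponentsWithStats(m.astype(np.uint8))
    for i in np.argsort(-st[1:,4])[:4]+1:
        if st[i,4]<60: continue
        b=cv2.boxPoints(cv2.minAreaRect(cv2.findNonZero((l==i).astype(np.uint8))))
        print(n,st[i].tolist(),np.round(b,1).tolist(),np.round([at(p,q,z)[:2] for q in b],1).tolist())
E
```

```text
red [246, 152, 12, 38, 295] [[245.39999389648438, 188.39999389648438], [248.3000030517578, 151.60000610351562], [258.29998779296875, 152.39999389648438], [255.39999389648438, 189.1999969482422]] [[565.5, 94.1], [661.8, 89.1], [660.0, 63.1], [563.9, 68.4]]
wood [210, 166, 159, 102, 12283] [[209.5, 256.5], [216.3000030517578, 164.39999389648438], [369.8999938964844, 175.8000030517578], [363.1000061035156, 267.8999938964844]] [[390.9, 185.2], [632.8, 174.9], [607.6, -229.1], [367.9, -210.3]]
wood [258, 154, 112, 14, 680] [[257.6000061035156, 159.8000030517578], [258.0, 153.6999969482422], [369.1000061035156, 161.5], [368.70001220703125, 167.60000610351562]] [[646.5, 66.3], [662.8, 65.5], [645.7, -227.1], [629.4, -225.9]]
wood [219, 152, 30, 8, 179] [[218.6999969482422, 157.1999969482422], [219.10000610351562, 151.1999969482422], [248.39999389648438, 153.0], [248.0, 159.0]] [[652.3, 169.3], [668.4, 168.8], [664.4, 91.0], [648.3, 91.7]]
white [203, 145, 177, 130, 7248] [[203.0, 145.0], [379.0, 145.0], [379.0, 274.0], [203.0, 274.0]] [[676.4, 205.9], [681.9, -247.1], [353.5, -244.6], [346.7, 194.9]]
white [289, 196, 61, 39, 1054] [[288.29998779296875, 218.0], [342.5, 194.8000030517578], [349.6000061035156, 211.39999389648438], [295.3999938964844, 234.6999969482422]] [[490.4, -16.7], [551.5, -153.6], [509.2, -171.6], [448.5, -35.3]]
white [253, 237, 13, 15, 153] [[253.0, 237.0], [265.0, 237.0], [265.0, 251.0], [253.0, 251.0]] [[441.1, 71.6], [441.5, 41.3], [406.3, 40.7], [405.9, 70.8]]
white [224, 239, 14, 15, 153] [[222.10000610351562, 251.1999969482422], [224.1999969482422, 238.89999389648438], [238.5, 241.1999969482422], [236.39999389648438, 253.60000610351562]] [[404.3, 148.5], [435.3, 144.2], [429.8, 108.0], [398.8, 112.4]]
```

View pics/c1.png

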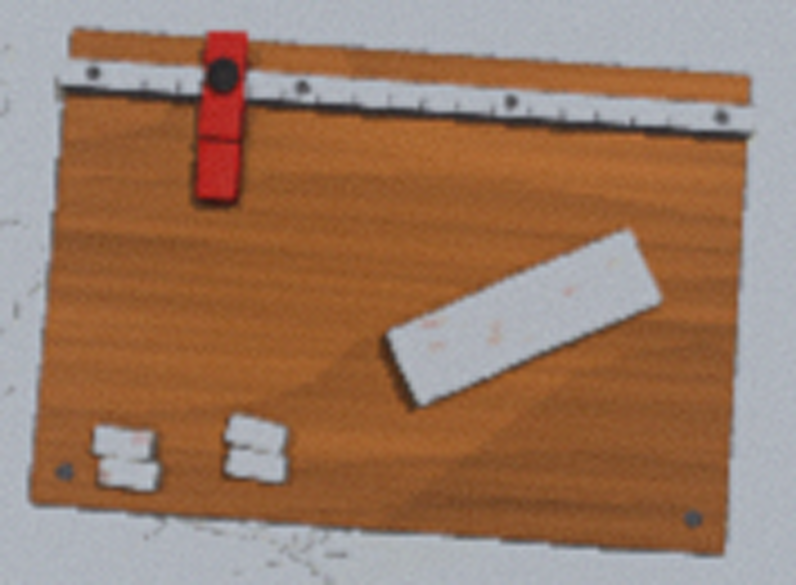

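The crop shows the stop's right face near crop (240, 200) and the bar's far-right corner nearest the fence. In world mm:
- **Board:** centre ≈ (518, −21), yaw ≈ −0.058.
- **Stop:** right face at board y ≈ 92.
- **Bar:** centre (500, −94), yaw 0.419. The sizes check out at 150×46, and the stop's near end is at board x ≈ 40.

The plan is to push the near long side with both open fingers, turning it onto the fence, and then push on the right end.

```bash
cat > w.py <<'E'
# rel rows: python3 w.py x y z yaw(current commanded)  then groups of 4 targets (world mm, rad)
import sys,numpy as np
a=np.array(list(map(float,sys.argv[1:]))).reshape(-1,4); c=a[0]
s,k=np.sin(c[3]),np.cos(c[3]); R=np.array([[k,s,0],[s,-k,0],[0,0,-1]])
for t in a[1:]:
    d=(R.T@(t[:3]-c[:3]))/1000
    print([0,0,round(-np.degrees(t[3]-c[3]),1)],np.round(d,4).tolist())
E
python3 w.py 242.7 -576 214.7 .399  445 -119 150 .419  445 -119 26 .419
```

```text
[0, 0, np.float64(-1.1)] [0.364, -0.3425, 0.0647]
[0, 0, np.float64(-1.1)] [0.364, -0.3425, 0.1887]
```

Request:
move_arm:
  plan:
    - [[0,0,-1.1],[0.364,-0.3425,0.0647],1]
    - [[0,0,-1.1],[0.364,-0.3425,0.0647],1]
    - [[0,0,-1.1],[0.364,-0.3425,0.0647],1]
    - [[0,0,-1.1],[0.364,-0.3425,0.0647],1]
    - [[0,0,-1.1],[0.364,-0.3425,0.0647],1]

```text
t: 1.27
eef_pos: [368.8, -290.9, 174.5]
tcp_rot: [3.141, -0.0, 0.418]
ft_force: [0.9, -0.8, 0.3]
opening: 1.0
grip_force: 0.0
```

```bash
python3 w.py 368.6 -293 174.6 .419  445 -119 150 .419  445 -119 80 .419
```

```text
[0, 0, np.float64(-0.0)] [0.1406, -0.1279, 0.0246]
[0, 0, np.float64(-0.0)] [0.1406, -0.1279, 0.0946]
```

Request:
move_arm:
  plan:
    - [[0,0,0],[0.1406,-0.1279,0.0246],1]
    - [[0,0,0],[0.1406,-0.1279,0.0246],1]
    - [[0,0,0],[0.1406,-0.1279,0.0246],1]
    - [[0,0,0],[0.1406,-0.1279,0.0646],1]
    - [[0,0,0],[0.1406,-0.1279,0.0646],1]

```text
t: 1.9
eef_pos: [444.0, -117.6, 108.5]
tcp_rot: [-3.139, 0.003, 0.42]
ft_force: [0.4, -0.4, 0.5]
opening: 1.0
grip_force: 0.0
```

```bash
cat > look.py <<'E'
import sys
from h import *
s=readout.state();print(np.round(s["t"],2),np.round(s["eef_pos"],1),np.round(s["tcp_rot"],3))
B=np.array([518,-20.9]);yw=-.058
def tob(P): d=np.array(P)[:2]-B; return np.array([d[0]*np.cos(yw)+d[1]*np.sin(yw),-d[0]*np.sin(yw)+d[1]*np.cos(yw)])
for c in sys.argv[1].split(","):
    p=eyes.read_camera(c); save(p,sys.argv[2]+c)
    for r in eyes.cut_out(p,"bar")[:3]:
        b=cv2.boxPoints(cv2.minAreaRect(cv2.findNonZero(r["mask"].astype(np.uint8))))
        W=np.array([at(p,q,52)[:2] for q in b]); e=W[1]-W[0];f=W[2]-W[1]
        L=e if np.hypot(*e)>np.hypot(*f) else f; L=L*np.sign(L[1])
        print(c,round(r["score"],2),"ctr",np.round(W.mean(0),1),"board",np.round(tob(W.mean(0)),1),"yaw",round(np.arctan2(-L[0],L[1]),3),"len",np.round([np.hypot(*e),np.hypot(*f)]))
E
python3 look.py wrist,top a
```

```text
1.9 [ 444.  -117.6  108.5] [-3.139e+00  3.000e-03  4.200e-01]
wrist 0.72 ctr [501.2 -95.3] board [-12.5 -75.2] yaw 0.42 len [147.  47.]
wrist 0.71 ctr [471.5 -94.9] board [-42.1 -76.6] yaw 0.419 len [241. 336.]
top 0.67 ctr [504.  -91.4] board [ -9.9 -71.2] yaw 0.479 len [149.  36.]
```

View pics/awrist.png

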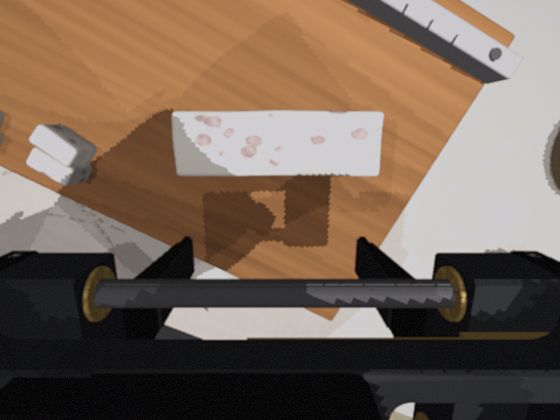

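Wrist view: the bar is straight ahead and square to the tool at (173–382, 110–176), centred between the fingers at columns 190 and 362. The wrist estimate agrees with the top view, so I descend.

Request:
move_arm:
  plan:
    - [[0,0,0],[0,0,0.05],1]
    - [[0,0,0],[0,0,0.085],1]
    - [[0,0,0],[0.01,0,0.085],1]
    - [[0,0,0],[0.018,0,0.085],1]
    - [[0,0,0],[0.022,0,0.085],1]

```text
t: 2.72
eef_pos: [466.3, -109.9, 26.5]
tcp_rot: [3.139, -0.002, 0.418]
ft_force: [0.2, -0.9, -0.3]
opening: 1.001
grip_force: 0.0
```

```bash
python3 - <<'E'
import subprocess,numpy as np
# path from commanded now to fence-near pose
c=np.array([465.1,-110,25,.419]); e=np.array([550.6,-92,25,-.058])
T=[c+(e-c)*i/12 for i in range(1,13)]
for a in(0,6):
    st=c if a==0 else T[4]
for st,g in((c,T[:5]),(T[4],T[5:10]),(T[9],T[10:])):
    print(np.round(st,3)); print(subprocess.run(["python3","w.py"]+[str(v) for t in [st,*g] for v in t],capture_output=True,text=True).stdout.replace("np.float64",""))
E
```

```text
[ 4.651e+02 -1.100e+02  2.500e+01  4.190e-01]
[0, 0, (2.3)] [0.0071, 0.0015, 0.0]
[0, 0, (4.6)] [0.0142, 0.0031, 0.0]
[0, 0, (6.8)] [0.0214, 0.0046, 0.0]
[0, 0, (9.1)] [0.0285, 0.0061, 0.0]
[0, 0, (11.4)] [0.0356, 0.0076, 0.0]

[ 5.00725e+02 -1.02500e+02  2.50000e+01  2.20000e-01]
[0, 0, (2.3)] [0.0073, 0.0001, 0.0]
[0, 0, (4.6)] [0.0146, 0.0002, 0.0]
[0, 0, (6.8)] [0.0218, 0.0003, 0.0]
[0, 0, (9.1)] [0.0291, 0.0004, 0.0]
[0, 0, (11.4)] [0.0364, 0.0005, 0.0]

[ 5.3635e+02 -9.5000e+01  2.5000e+01  2.2000e-02]
[0, 0, (2.3)] [0.0072, -0.0013, 0.0]
[0, 0, (4.6)] [0.0143, -0.0027, 0.0]
```

Request:
move_arm:
  plan:
    - [[0,0,2.3],[0.0075,0.0015,0],1]
    - [[0,0,4.6],[0.0145,0.003,0],1]
    - [[0,0,6.8],[0.0215,0.0046,0],1]
    - [[0,0,9.1],[0.0285,0.0061,0],1]
    - [[0,0,11.4],[0.0356,0.0076,0],1]

```text
t: 3.35
eef_pos: [500.9, -102.0, 26.1]
tcp_rot: [3.141, -0.001, 0.218]
ft_force: [-1.7, -0.0, 0.1]
opening: 0.997
grip_force: 0.9
```

Request:
move_arm:
  plan:
    - [[0,0,2.3],[0.0073,0,0],1]
    - [[0,0,4.6],[0.0146,0,0],1]
    - [[0,0,6.8],[0.0218,0,0],1]
    - [[0,0,9.1],[0.0291,0,0],1]
    - [[0,0,11.4],[0.0364,0,0],1]

```text
t: 3.98
eef_pos: [536.5, -94.1, 26.1]
tcp_rot: [3.141, -0.001, 0.019]
ft_force: [-0.9, -0.6, -1.1]
opening: 1.0
grip_force: 0.6
```

```bash
python3 look.py wrist,top b
```

```text
3.98 [536.5 -94.1  26.1] [ 3.141e+00 -1.000e-03  1.900e-02]
wrist 0.7 ctr [573. -94.] board [ 59.2 -69.8] yaw 0.019 len [ 49. 146.]
```

View pics/bwrist.png

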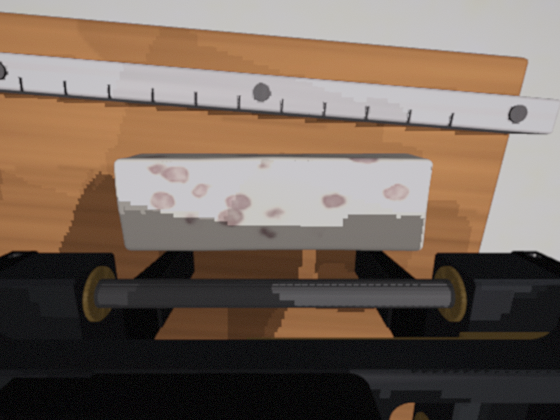

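The bar followed both fingers squarely and lies at (117–431, 158–248), a short way from the fence. I finish the turn and close up gently.

Request:
move_arm:
  plan:
    - [[0,0,2],[0.004,0,0],1]
    - [[0,0,4.2],[0.008,0,0],1]
    - [[0,0,4.4],[0.011,0,0],1]
    - [[0,0,4.4],[0.013,0,0],1]
    - [[0,0,4.4],[0.015,0,0],1]

```text
t: 4.8
eef_pos: [551.0, -94.0, 24.9]
tcp_rot: [3.142, 0.0, -0.057]
ft_force: [-2.9, -0.4, 2.0]
opening: 1.0
grip_force: 1.6
```

Request:
move_arm:
  plan:
    - [[0,0,0],[0.0015,0,0],1]
    - [[0,0,0],[0.003,0,0],1]
    - [[0,0,0],[0.004,0,0],1]
    - [[0,0,0],[0.005,0,0],1]

```text
t: 5.3
eef_pos: [556.1, -94.3, 24.9]
tcp_rot: [3.142, 0.0, -0.057]
ft_force: [-2.9, -0.6, 2.4]
opening: 1.001
grip_force: 1.5
```

Request:
move_arm:
  plan:
    - [[0,0,0],[0.001,0,0],1]
    - [[0,0,0],[0.002,0,0],1]
    - [[0,0,0],[0.003,0,0],1]

```text
t: 5.68
eef_pos: [556.5, -94.2, 24.9]
tcp_rot: [-3.141, 0.006, -0.058]
ft_force: [-19.5, -1.2, 14.5]
opening: 1.0
grip_force: 9.5
```

The bar is against the fence: force jumped to 19.5 N at the expected position. I back off, lift, shut the fingers and look.

Request:
move_arm:
  plan:
    - [[0,0,0],[-0.02,0,0],1]
    - [[0,0,0],[-0.05,0,-0.03],1]
    - [[0,0,0],[-0.05,0.02,-0.085],1]
    - [[0,0,0],[-0.04,0.06,-0.085],1]
    - [[0,0,0],[-0.04,0.06,-0.085],1]

```text
t: 6.3
eef_pos: [516.8, -154.3, 110.6]
tcp_rot: [3.14, -0.003, -0.059]
ft_force: [-0.9, 0.2, -0.7]
opening: 1.001
grip_force: 0.0
```

```bash
python3 look.py wrist c
```

```text
6.3 [ 516.8 -154.3  110.6] [ 3.14e+00 -3.00e-03 -5.90e-02]
wrist 0.95 ctr [591.9 -95.3] board [ 78.1 -70. ] yaw -0.059 len [147.  46.]
```

View pics/cwrist.png

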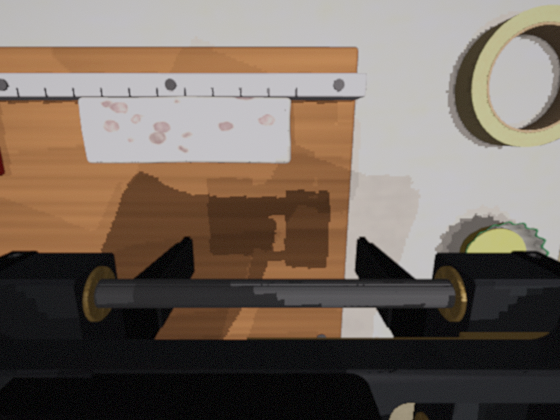

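The wrist view shows the bar flush along the fence, with its right end at column 291 and the tape and cup well clear. I go round to the right end with the fingers shut.

Request:
move_arm:
  plan:
    - [[0,0,0],[0.03,0.03,0],-1]
    - [[0,0,0],[0.0695,0.049,0],-1]
    - [[0,0,0],[0.0695,0.049,0],-1]
    - [[0,0,0],[0.0695,0.049,0.04],-1]
    - [[0,0,0],[0.0695,0.049,0.086],-1]

```text
t: 7.02
eef_pos: [583.3, -204.5, 24.7]
tcp_rot: [3.14, -0.004, -0.056]
ft_force: [-0.1, -1.1, 2.4]
opening: 0.528
grip_force: 0.0
```

Request:
move_arm:
  plan:
    - [[0,0,0],[0,0,0],-1]
    - [[0,0,0],[0,-0.006,0],-1]
    - [[0,0,0],[0,-0.012,0],-1]

```text
t: 7.4
eef_pos: [583.4, -192.4, 25.4]
tcp_rot: [3.141, -0.002, -0.056]
ft_force: [-0.3, 0.3, -0.7]
opening: 0.215
grip_force: 0.0
```

Request:
move_arm:
  plan:
    - [[0,0,0],[0,0,0],-1]
    - [[0,0,0],[0,0,0],-1]

```text
t: 7.65
eef_pos: [583.2, -192.9, 24.5]
tcp_rot: [3.141, -0.001, -0.056]
ft_force: [0.7, -0.1, 0.3]
opening: 0.024
grip_force: 0.0
```

```bash
python3 look.py wrist,top d
```

```text
7.65 [ 583.2 -192.9   24.5] [ 3.141e+00 -1.000e-03 -5.600e-02]
wrist 0.81 ctr [ 601.4 -117.4] board [ 88.8 -91.5] yaw -0.057 len [113.  31.]
top 0.72 ctr [588.5 -64.4] board [ 72.9 -39.3] yaw 0.013 len [89. 52.]
```

View pics/dwrist.png

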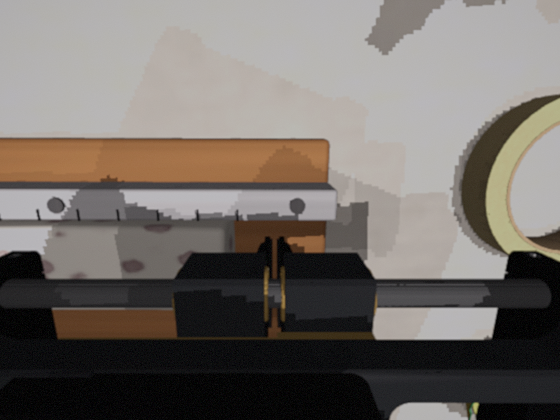

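Fingers are shut just right of the bar end (finger column 275, bar end column 232) and the bar is still flush. I push left along the fence.

Request:
move_arm:
  plan:
    - [[0,0,0],[0,-0.006,0],-1]
    - [[0,0,0],[0,-0.014,0],-1]
    - [[0,0,0],[0,-0.023,0],-1]
    - [[0,0,0],[0,-0.032,0],-1]
    - [[0,0,0],[0,-0.041,0],-1]

```text
t: 8.48
eef_pos: [585.4, -151.3, 23.9]
tcp_rot: [3.141, 0.0, -0.057]
ft_force: [-0.2, 0.1, -0.7]
opening: 0.005
grip_force: 0.5
```

Request:
move_arm:
  plan:
    - [[0,0,0],[0,-0.009,0],-1]
    - [[0,0,0],[0,-0.018,0],-1]
    - [[0,0,0],[0,-0.027,0],-1]
    - [[0,0,0],[0,-0.035,0],-1]
    - [[0,0,0],[0,-0.041,0],-1]

```text
t: 9.1
eef_pos: [587.7, -110.6, 23.9]
tcp_rot: [3.142, 0.0, -0.057]
ft_force: [-0.0, -1.3, -0.4]
opening: 0.004
grip_force: 0.6
```

```bash
python3 look.py wrist,top e
```

```text
9.1 [ 587.7 -110.6   23.9] [ 3.142  0.    -0.057]
wrist 0.86 ctr [597.  -39.8] board [ 80.  -14.3] yaw -0.056 len [124.  49.]
top 0.77 ctr [592.6  16.1] board [72.4 41.2] yaw 0.013 len [72. 52.]
top 0.65 ctr [498.9 329. ] board [-39.3 348.2] yaw -0.306 len [59. 70.]
```

View pics/ewrist.png

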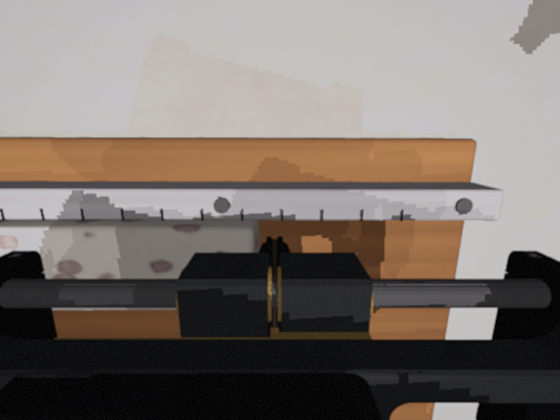

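The bar is still flush, with its end touching the fingers at column 260. About 14 mm remain, so I slow down.

Request:
move_arm:
  plan:
    - [[0,0,0],[0,-0.004,0],-1]
    - [[0,0,0],[0,-0.007,0],-1]
    - [[0,0,0],[0,-0.009,0],-1]
    - [[0,0,0],[0,-0.0105,0],-1]
    - [[0,0,0],[0,-0.0115,0],-1]

```text
t: 9.93
eef_pos: [588.4, -99.6, 24.0]
tcp_rot: [3.141, -0.0, -0.057]
ft_force: [0.1, -2.6, 0.0]
opening: 0.007
grip_force: 0.9
```

Request:
move_arm:
  plan:
    - [[0,0,0],[0,-0.001,0],-1]
    - [[0,0,0],[0,-0.002,0],-1]
    - [[0,0,0],[0,-0.003,0],-1]

```text
t: 10.3
eef_pos: [588.5, -96.6, 23.9]
tcp_rot: [3.141, -0.0, -0.057]
ft_force: [-0.0, -2.4, 0.6]
opening: 0.004
grip_force: 1.0
```

Request:
move_arm:
  plan:
    - [[0,0,0],[0,-0.001,0],-1]
    - [[0,0,0],[0,-0.002,0],-1]
    - [[0,0,0],[0,-0.003,0],-1]

```text
t: 10.68
eef_pos: [588.6, -93.6, 23.9]
tcp_rot: [3.142, 0.0, -0.057]
ft_force: [-0.6, -2.7, 0.9]
opening: 0.003
grip_force: 1.1
```

Request:
move_arm:
  plan:
    - [[0,0,0],[0,-0.001,0],-1]
    - [[0,0,0],[0,-0.002,0],-1]
    - [[0,0,0],[0,-0.003,0],-1]

```text
t: 11.05
eef_pos: [589.1, -93.0, 24.1]
tcp_rot: [3.139, -0.001, -0.056]
ft_force: [-4.4, -26.0, 0.9]
opening: 0.004
grip_force: 13.0
```

Stop contact felt at 26 N. I withdraw, lift over and inspect from the near side.

Request:
move_arm:
  plan:
    - [[0,0,0],[0,0.015,0],-1]
    - [[0,0,0],[0,0.03,0],-1]
    - [[0,0,0],[0,0.03,-0.055],-1]
    - [[0,0,0],[-0.03,0.0,-0.095],1]
    - [[0,0,0],[-0.07,-0.04,-0.095],1]

```text
t: 11.68
eef_pos: [522.0, -47.1, 121.3]
tcp_rot: [3.141, -0.005, -0.058]
ft_force: [0.4, 0.9, -0.9]
opening: 0.159
grip_force: 0.0
```

Request:
move_arm:
  plan:
    - [[0,0,0],[0,-0.035,0],1]
    - [[0,0,0],[0,-0.035,0],1]
    - [[0,0,0],[0,-0.035,0],1]

```text
t: 12.05
eef_pos: [523.4, -12.3, 118.8]
tcp_rot: [3.141, -0.0, -0.057]
ft_force: [0.4, -0.3, 0.5]
opening: 0.471
grip_force: 0.0
```

```bash
python3 look.py wrist f; python3 -c "
import cv2;i=cv2.imread('pics/fwrist.png');cv2.imwrite('pics/f2.png',cv2.resize(i[40:260,60:460],None,fx=2,fy=2,interpolation=cv2.INTER_CUBIC))"
```

```text
12.05 [523.4 -12.3 118.8] [ 3.141 -0.    -0.057]
wrist 0.87 ctr [596.1  -9.8] board [77.3 15.6] yaw -0.056 len [148.  47.]
```

View pics/f2.png

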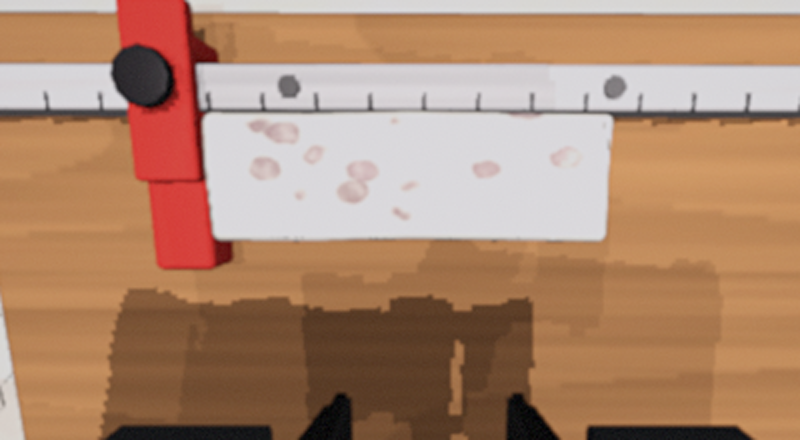

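The bar sits flush on the fence (bar edge row 113 against fence line row 111) with its end on the stop at column 207. I add one gentle confirming press on the long side with both fingers.

Request:
move_arm:
  plan:
    - [[0,0,0],[0,-0.004,0],1]
    - [[0,0,0],[0,-0.004,0.02],1]
    - [[0,0,0],[0,-0.004,0.06],1]
    - [[0,0,0],[0,-0.004,0.093],1]
    - [[0,0,0],[0.015,-0.004,0.093],1]

```text
t: 12.78
eef_pos: [537.4, -8.8, 24.2]
tcp_rot: [-3.141, 0.005, -0.057]
ft_force: [0.7, -0.0, 1.3]
opening: 0.991
grip_force: 0.0
```

Request:
move_arm:
  plan:
    - [[0,0,0],[0.008,0,0],1]
    - [[0,0,0],[0.014,0,0],1]
    - [[0,0,0],[0.018,0,0],1]
    - [[0,0,0],[0.02,0,0],1]

```text
t: 13.28
eef_pos: [558.6, -9.8, 26.4]
tcp_rot: [3.141, -0.001, -0.057]
ft_force: [-0.1, 0.5, -0.2]
opening: 1.002
grip_force: 0.0
```

Request:
move_arm:
  plan:
    - [[0,0,0],[0.001,0,0],1]
    - [[0,0,0],[0.002,0,0],1]
    - [[0,0,0],[0.003,0,0],1]
    - [[0,0,0],[0.0038,0,0],1]

```text
t: 13.78
eef_pos: [561.4, -10.0, 25.8]
tcp_rot: [-3.142, 0.002, -0.057]
ft_force: [-8.8, -1.7, 5.3]
opening: 1.001
grip_force: 3.9
```

It contacts at board x = 42.7, identical to the earlier flush position. I retreat straight back and check.

Request:
move_arm:
  plan:
    - [[0,0,0],[-0.015,0,0],1]
    - [[0,0,0],[-0.04,0,0],1]
    - [[0,0,0],[-0.045,0,-0.05],1]
    - [[0,0,0],[-0.045,0.0,-0.1],1]
    - [[0,0,0],[-0.045,-0.03,-0.12],1]

```text
t: 14.4
eef_pos: [520.1, 21.8, 148.7]
tcp_rot: [3.141, -0.005, -0.059]
ft_force: [0.9, 0.1, -0.2]
opening: 1.0
grip_force: 0.0
```

Request:
move_arm:
  plan:
    - [[0,0,0],[0.02,-0.03,-0.02],1]
    - [[0,0,0],[0.02,-0.03,-0.02],1]
    - [[0,0,0],[0.02,-0.03,-0.02],1]

```text
t: 14.78
eef_pos: [540.1, 51.1, 165.3]
tcp_rot: [3.141, 0.001, -0.056]
ft_force: [-1.3, -0.0, 0.6]
opening: 1.002
grip_force: 0.0
```

```bash
python3 look.py wrist g; python3 -c "
import cv2;i=cv2.imread('pics/gwrist.png');cv2.imwrite('pics/g2.png',cv2.resize(i[40:260,160:460],None,fx=2.6,fy=2.6,interpolation=cv2.INTER_CUBIC))"
```

```text
14.78 [540.1  51.1 165.3] [ 3.141e+00  1.000e-03 -5.600e-02]
wrist 0.94 ctr [597.2 -10.4] board [78.5 15. ] yaw -0.056 len [ 47. 149.]
```

View pics/g2.png

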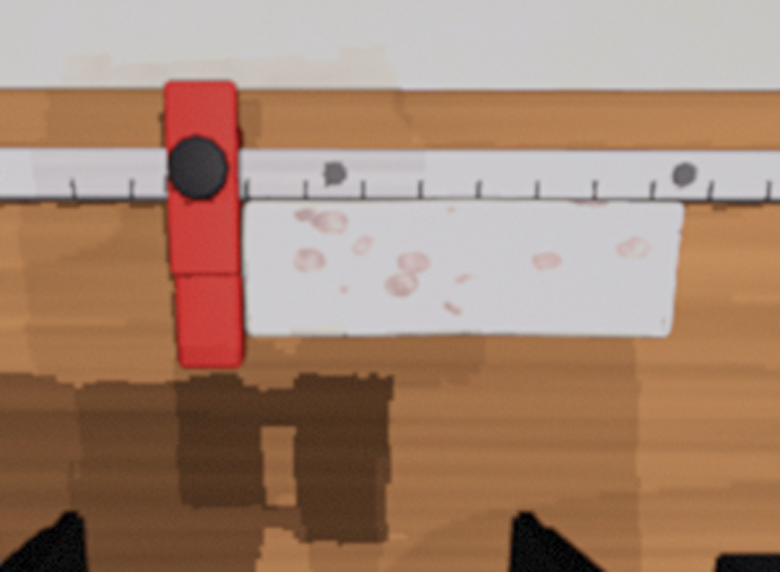

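The bar is flush on the fence, but there is a hairline (columns 241–245) at the stop, possibly just the bevel. One more light tap on the right end will settle it.

Request:
move_arm:
  plan:
    - [[0,0,0],[0.02,0.056,0],-1]
    - [[0,0,0],[0.04,0.112,0],-1]
    - [[0,0,0],[0.058,0.17,0],-1]
    - [[0,0,0],[0.058,0.178,0],-1]
    - [[0,0,0],[0.058,0.178,0.02],-1]

```text
t: 15.5
eef_pos: [588.2, -131.1, 146.0]
tcp_rot: [3.141, -0.001, -0.059]
ft_force: [0.3, 0.3, -0.9]
opening: 0.529
grip_force: 0.0
```

Request:
move_arm:
  plan:
    - [[0,0,0],[0,0,0.02],-1]
    - [[0,0,0],[0,0,0.04],-1]
    - [[0,0,0],[0,0,0.08],-1]
    - [[0,0,0],[0,0,0.121],-1]
    - [[0,0,0],[0,0,0.121],-1]

```text
t: 16.12
eef_pos: [586.4, -128.9, 22.4]
tcp_rot: [-3.14, 0.006, -0.057]
ft_force: [-0.4, -0.2, 0.9]
opening: 0.02
grip_force: 0.0
```

Request:
move_arm:
  plan:
    - [[0,0,0],[0,-0.012,-0.002],-1]
    - [[0,0,0],[0,-0.022,-0.002],-1]
    - [[0,0,0],[0,-0.029,-0.002],-1]
    - [[0,0,0],[0,-0.032,-0.002],-1]
    - [[0,0,0],[0,-0.033,-0.002],-1]

```text
t: 16.75
eef_pos: [590.4, -96.6, 27.1]
tcp_rot: [3.141, -0.0, -0.056]
ft_force: [-0.8, -0.2, 0.1]
opening: 0.004
grip_force: 0.0
```

Request:
move_arm:
  plan:
    - [[0,0,0],[0,-0.001,0],-1]
    - [[0,0,0],[0,-0.002,0],-1]
    - [[0,0,0],[0,-0.003,0],-1]

```text
t: 17.12
eef_pos: [590.4, -93.8, 26.8]
tcp_rot: [3.142, 0.0, -0.057]
ft_force: [0.0, -0.4, 0.3]
opening: -0.001
grip_force: 0.0
```

Request:
move_arm:
  plan:
    - [[0,0,0],[0,-0.001,0],-1]
    - [[0,0,0],[0,-0.002,0],-1]
    - [[0,0,0],[0,-0.002,0],-1]

```text
t: 17.5
eef_pos: [590.5, -93.0, 26.9]
tcp_rot: [3.14, -0.0, -0.057]
ft_force: [-1.9, -8.8, -1.1]
opening: 0.002
grip_force: 5.0
```

It contacts firmly at the same y = −93.0, so the bar is seated against the stop. I withdraw and hand in.

Request:
move_arm:
  plan:
    - [[0,0,0],[0,0.012,0],-1]
    - [[0,0,0],[0,0.03,0],-1]
    - [[0,0,0],[0,0.03,-0.06],-1]
    - [[0,0,0],[-0.03,0.03,-0.12],-1]
    - [[0,0,0],[-0.05,0.03,-0.14],-1]

```text
t: 18.12
eef_pos: [538.8, -119.9, 169.7]
tcp_rot: [3.141, -0.004, -0.057]
ft_force: [-1.6, 0.0, 0.4]
opening: 0.004
grip_force: 0.0
```

```bash
python3 look.py wrist h; python3 -c "
from cell import env
print(env.job_done())"
```

```text
18.12 [ 538.8 -119.9  169.7] [ 3.141 -0.004 -0.057]
wrist 0.67 ctr [597.5 -11.2] board [78.8 14.3] yaw -0.057 len [153.  46.]
the job is handed in; nothing more can be done
None
```

The bar lies flush along the fence with its left end against the red stop, pushed only with the fingers, and the job was handed in at about 18 s with the arm clear; no verdict came back.

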